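# Pack up the rivet kit: inner flap down, then the lid shut

## Task

Pack up the blue rivet case on the bench: first push the orange inner flap, which stands up inside the case, all the way down with your fingertips so that it lies flat over the rivet compartments; then push the raised blue lid over and down until it is fully shut on the case, easing it down without letting it slam. Only push and press: grip and lift nothing, do not shove the case along the bench, leave the hand riveter in its bay and every other thing on the bench where it is.

Things in the scene. Friction and masses are not known exactly. Their poses are not given: they have to be found in the camera images.
- case: Blue steel rivet case standing loose, about 4 kg: open base 200 mm deep (its x), 280 wide (y), 56 high, walls 4; origin at the centre of its underside, z up. The lid is hinged on its +x side; the -x side is the front, where a folded carrying handle stands 21 mm proud below 35 mm height. Rivets lie in the front half, the tool bay is by the lid. The lid side faces the robot's right (near to far).
- lid (a joint): Angle of the blue lid, rad: 0 shut, 1.57 upright, 1.95 leaning back at its stop; it starts at 1.55 to 1.9. Friction hinges (0.7 N m) hold it at any angle, so it must be pushed all the way. A shell 200 mm from hinge to free edge, 280 wide, 26 deep, flat outside; the edge rises up to 265 mm above the bench.
- flap (a joint): Angle of the orange inner flap, rad: 0 flat over the rivets, 1.57 upright, 1.75 leaning out over the front at its stop; it starts at 1.2 to 1.7. A friction hinge (0.09 N m) holds it at any angle. A plate 4 mm thick, 266 wide, reaching 90 mm from its hinge, with a thumb tab (60 wide) in the middle reaching 104. Hinged along the front of the case, it folds down towards the lid.
- lid_hinge (a point): Middle of the lid's hinge line, on the case at its x = +100 mm, y = 0, z = 56 mm (the rim). The hinge line is along the case's y.
- flap_hinge (a point): Middle of the flap's hinge line, on the case at its x = -88 mm, y = 0, z = 46 mm. The hinge line is along the case's y. When the flap lies flat its underside is level with this point and its upper (outer) face 4 mm above it.
- lid_edge (a point): Middle of the lid's free edge, on the outer face: 200 mm from the hinge line, 26 mm out from the plane through the hinge. With the lid shut it is 82 mm above the bench.
- flap_edge (a point): Middle of the end of the flap's thumb tab, on the face that is uppermost when the flap is down: 104 mm from its hinge line. With the flap flat it is 50 mm above the bench.
- riveter: Hand riveter lying in the tool bay of the case, along the case's y: red head, steel handles with black grips, 250 x 62 x 22 mm, its top below the rim. Origin at the underside, about its middle. Leave it there.
- disc_a: Bare metal disc with cut-outs, 110 mm across and 4 mm thick, flat on the bench some 195 mm out from the case's centre, beside its front. Origin at the centre of its underside.
- disc_b: Another such disc, 110 mm across and 4 mm thick, on the bench to the robot's right.
- oil: White oil bottle with a yellow label and red cap, 48 mm across, 125 mm tall, standing behind the case, some 225 mm from its centre on the lid's side, partly below the raised lid. Origin at the centre of its underside.
- driver: Screwdriver with a red handle, 190 mm long, lying on the bench behind the case on the lid's side, roughly along the hinge, partly below the raised lid. Origin at the underside.
- hammer: Hammer, 260 mm long, lying on the bench to the robot's right. Origin at the underside.
- caliper: Steel caliper, 200 mm long, lying on the bench to the robot's left. Origin at the underside.

How it is judged:
By the outcome, as a careful person would: the job done as asked, in the order asked, and still so for the second after the job is handed in, with the robot touching nothing.
It also fails if it takes over 56 s, if anything falls off the work surface, if the arm or the gripper's body presses on something with over 40 N, if the wrist force passes 120 N, or if a joint passes its speed limit or range.

## Robot

A 6-joint arm with a two-finger parallel gripper is mounted at the origin on the work surface. World frame = base frame: x ahead of the robot, y to its left, z up, the work surface at z = 0. Lengths are in m, angles in rad, forces in N, time in s.
With the tool pointing down it reaches from about 0.35 to 0.975 m from the base axis. Payload 4.9 kg.
Tool frame: the origin (TCP) lies at the very end of the fingers, on their centre line; the grasp point (between the pads) lies 19 mm behind it; z points along the fingers, y is the line along which they close (so a half turn about z gives the same grasp; the last joint's range is limited). The gripper opens to 85 mm and grips with 20 to 120 N. Pads are 22 mm wide; open, the fingers measure 114 mm over their backs; the gripper's body (76 mm by 85 mm) begins 54 mm behind the grasp point. The pads swing forward as they close: fully open they stand 13 mm farther back than shut.
Start: joints at [-1.334, 0.053, 1.613, -0, 1.476, -0.119], TCP at [0.218, -0.586, 0.231] pointing down, gripper open.
Joint ranges: [-3.01, 3.01], [-1.01, 2.22], [0.06, 2.58], [-1.02, 4.17], [0.09, 2.62], [-3.14, 3.14]. Speed limits (rad/s): [2.57, 2.57, 3.14, 3.14, 3.14, 3.14].

## Interface

Orientations are given as a rotation vector (axis times angle).
In Python, from station import ctrl, imaging gives the robot as it stands.
- The arm moves only by the tool play_rows, never from a script. Its argument "series" is a list of rows, each a list of 3 entries, a list of its own where there are three numbers: the opening, from 0 (shut) to 1 (fully open), then the shift along the tool's x, y, z each as a share of 0.05 m, from -1 to 1, then the turn, a rotation vector about the tool's x, y, z each as a share of 8 degrees, from -1 to 1. In form: [[grip, [dx, dy, dz], [ax, ay, az]], ...]. A call has 1 to 8 rows; each row shifts and turns the commanded pose from where the row before left it, along the tool's axes as they then stand; what a row does not reach is not made up. A row lasts 1/8 s, in which the tool goes at most 62.5 mm and 10.7 degrees, less where a joint would pass 70% of its speed; a pose out of reach is approached as far as the arm can. A call with a number of a shift or a turn outside -1 to 1 is refused whole. A call with a gripper value outside its range is refused whole. The fingers move at their own pace and stop on an object; "force" is the grip in N (left out, the last holds). Time passes only in rows, so rows that do not move let the fingers close. It gives the time, the measured TCP pose, the force, the opening and the grip force at its end, in the units of the state.
- ctrl.get_obs(): the state, without advancing time (a new reading comes with each control period).
- imaging.get_image(name): name is "side" or "top"; returns a dict with "color" (420x560x3 uint8, blue, green, red), "fx", "fy", "cx", "cy" (pixels), "extrinsics" (4x4, takes a point from world to camera coordinates). Camera axes: x right, y down, z forward; pixel columns grow to the right and rows downward; lengths in m; the calibration is good to about 2 mm. A picture is of the moment at which its call begins. There is no depth.
- ctrl.finish_job(): hands the job in; it is judged then, once.
The state is a dict: "t": time; "q": joint angles; "dq": joint speeds; "effort": joint torques, N m; "tool_pos": TCP position; "tool_rot": TCP orientation; "contact_force": force on the tool from outside, world axes, zero at the start; "wrist_torque": the same for the moment, N m; "opening": finger opening in m; "grip_force": force on a finger pad.
Only numpy, scipy, OpenCV 4.12 (cv2) and the standard library are available. Lean on these libraries where they do the work, as an engineer would, in place of code of your own. Each camera call takes 0.05 s, during which the arm holds its last target. There are 200 camera calls.

## Working session

There is one attempt and no reset: what is moved stays moved. The work goes in short steps, Python scripts to look and compute and a tool call to move; the robot and the scene stay as the last step left them, time stands still between calls to the robot, and variables do not carry over. Pictures are saved under pics/ and viewed, at most 10 in all, crops included, and the job is handed in when it is done.

Besides the shell and the picture viewer there is one more tool, called after "Request:" as name([rows], argument=value, ...), one row to a line, values as JSON. play_rows: Moves the arm, as the interface text tells. Shift numbers are shares of 0.05 m and turn numbers shares of 8 degrees, none past 1 either way. Its arguments: {"type":"object","properties":{"series":{"type":"array"},"force":{"type":"number"}},"required":["series"]}

```bash
mkdir -p pics; cat > look.py <<'E'
import cv2,sys,pickle
from station import ctrl,imaging
def snap(tag):
    for n in("side","top"):
        d=imaging.get_image(n); pickle.dump(d,open(f"{n}.pkl","wb")); cv2.imwrite(f"pics/{n}_{tag}.png",cv2.resize(d["color"],(800,600),interpolation=cv2.INTER_CUBIC))
if __name__=="__main__": snap(sys.argv[1])
E
python3 look.py 0; python3 -c "
import pickle
for n in('side','top'):
    d=pickle.load(open(n+'.pkl','rb'));print(d['fx'],d['fy'],d['cx'],d['cy'],d['extrinsics'])
from station import ctrl;print(ctrl.get_obs())"
```

```text
441.6433744274285 441.6433744274285 284.21000133671265 210.32898128321244 [[-0.80256752 -0.5962474  -0.01934984  0.43825228]
 [-0.41714134  0.58408218 -0.69630533  0.27643846]
 [ 0.42647214 -0.55076042 -0.71748483  1.4304925 ]
 [ 0.          0.          0.          1.        ]]
474.37248165263617 474.37248165263617 278.5829401393408 205.6533029084066 [[-6.27737100e-03 -9.99979538e-01  1.23212011e-03 -1.22913613e-02]
 [-9.91127789e-01  6.05820697e-03 -1.32774259e-01  5.19164951e-01]
 [ 1.32764078e-01 -2.05466176e-03 -9.91145538e-01  1.35523845e+00]
 [ 0.00000000e+00  0.00000000e+00  0.00000000e+00  1.00000000e+00]]
{'t': 0.1, 'q': array([-1.33403348e+00,  5.33022662e-02,  1.61413467e+00, -1.40103512e-05,
        1.47600803e+00, -1.19001318e-01]), 'dq': array([-2.36985392e-04,  2.16720573e-05, -2.16998681e-03, -7.25997382e-04,
        1.24211906e-04, -4.70972362e-04]), 'effort': array([-2.37519453e-04, -3.94906676e+01, -3.71362031e+01, -1.14212141e-04,
        3.93681752e-03, -7.24481339e-06]), 'tool_pos': array([ 0.21755616, -0.58531935,  0.23019203]), 'tool_rot': array([-3.09020089e+00, -5.55565621e-01,  1.92975642e-04]), 'contact_force': array([ 0.40737474,  0.56880572, -0.19925335]), 'wrist_torque': array([ 0.02368639, -0.00134891, -0.00951068]), 'grip_force': 0.0, 'opening': 0.0857513915347453}
```

View pics/side_0.png

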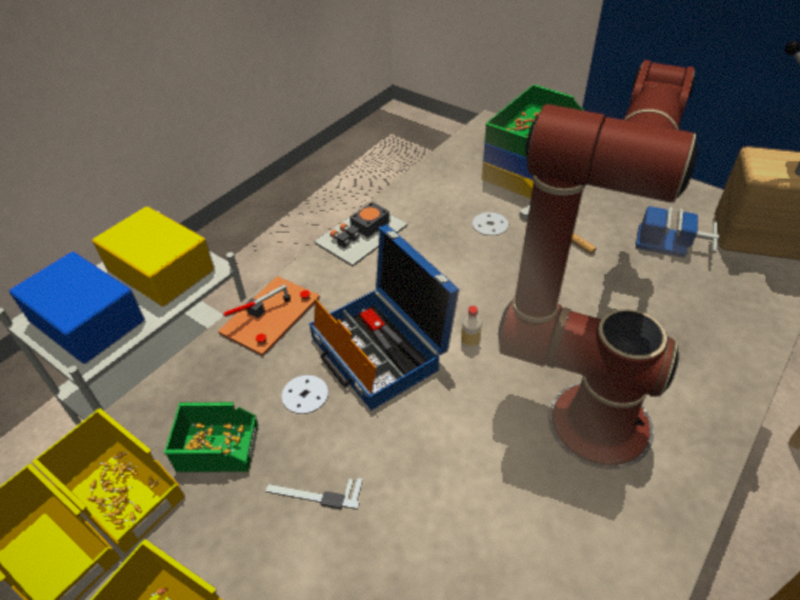

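View pics/top_0.png

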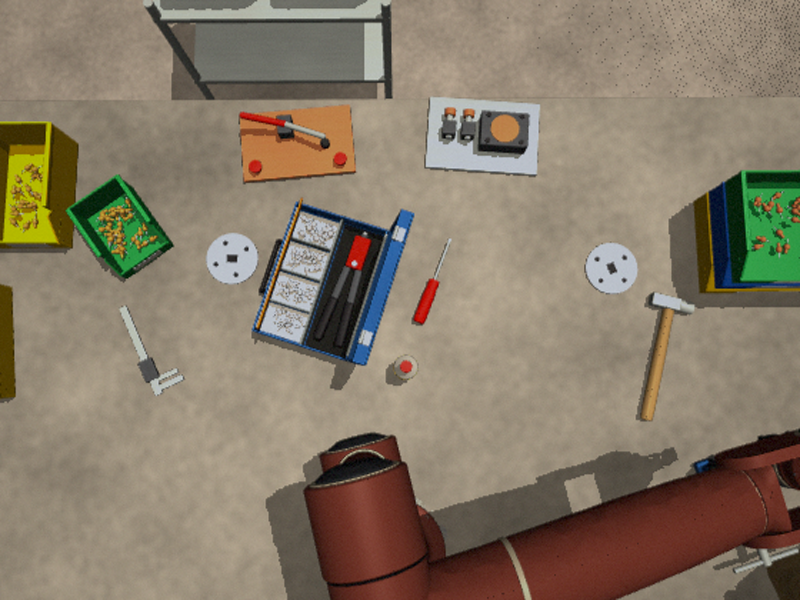

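The side view shows the case around (380,345), with the flap standing on the left at (343,345) and the lid up at (415,290). In the top view the case spans (255-410, 200-365), its lid side pointing right and slightly down. I'll enlarge both.

```bash
python3 -c "
import pickle,cv2,numpy as np
s=pickle.load(open('side.pkl','rb'))['color'][155:290,212:332];t=pickle.load(open('top.pkl','rb'))['color'][135:260,172:292]
cv2.imwrite('pics/c0.png',np.hstack([cv2.resize(s[:135],(400,450),interpolation=2)[:450],np.vstack([cv2.resize(t,None,fx=400/120,fy=400/120,interpolation=2),np.zeros((450-417,400,3),np.uint8)])]))
"
```

```text
(no output)
```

View pics/c0.png

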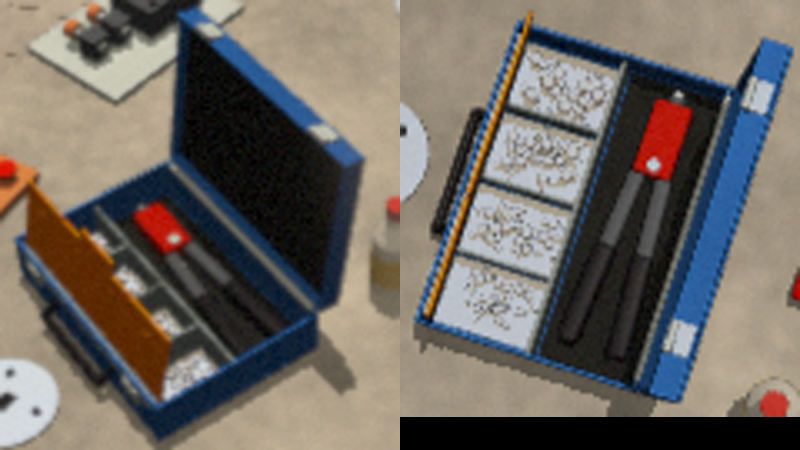

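In the crop, the left half (side view) has rim corners at (18,237), (155,405) and (318,312), flap top corners at (32,185) and (168,350), and the lid's outer edge corner at (362,158). The right half (top view) has front rim corners at (518,22) and (416,320), and lid top corners at (765,38), (793,48), (680,402) and (650,395). Next I'll fit the pose to these.

```bash
cat > fit.py <<'E'
import pickle,numpy as np
from scipy.optimize import least_squares
C={n:pickle.load(open(n+'.pkl','rb')) for n in('side','top')}
def proj(n,p):
    d=C[n];c=d['extrinsics'][:3,:3]@p+d['extrinsics'][:3,3];return np.array([d['fx']*c[0]/c[2]+d['cx'],d['fy']*c[1]/c[2]+d['cy']])
def lidp(a,r,o,y): return np.array([.1-r*np.cos(a)+o*np.sin(a),y,.056+r*np.sin(a)+o*np.cos(a)])
def flp(a,r,y,o=.004): return np.array([-.088+r*np.cos(a)-o*np.sin(a),y,.046+r*np.sin(a)+o*np.cos(a)])
def W(p,v):
    c,s=np.cos(p[2]),np.sin(p[2]);return np.array([p[0]+c*v[0]-s*v[1],p[1]+s*v[0]+c*v[1],v[2]])
if __name__=="__main__":
    R=lambda x,y,z:(lambda p:np.array([x,y,z]))
    L=lambda r,o,y:(lambda p:lidp(p[3],r,o,y)); F=lambda r,y:(lambda p:flp(p[4],r,y,.002))
    O=[('side',18,237,R(-.1,.14,.056)),('side',155,405,R(-.1,-.14,.056)),('side',318,312,R(.1,-.14,.056)),('side',162,440,R(-.1,-.14,0)),
    ('side',32,185,F(.09,.133)),('side',168,350,F(.09,-.133)),('side',362,158,L(.2,.026,-.14)),('side',178,12,L(.2,0,.14)),
    ('top',518,22,R(-.1,.14,.056)),('top',416,320,R(-.1,-.14,.056)),('top',530,12,F(.09,.133)),('top',793,48,L(.2,.026,.14)),('top',765,38,L(.2,0,.14)),('top',680,402,L(.2,.026,-.14)),('top',650,395,L(.2,0,-.14))]
    def res(p):
        out=[]
        for n,u,v,f in O:
            m=np.array([u/3.3333+212,v/3.3333+155]) if n=='side' else np.array([(u-400)/3.3333+172,v/3.3333+135])
            out.append(proj(n,W(p,f(p)))-m)
        return np.ravel(out)
    s=least_squares(res,[.65,.1,-1.88,1.6,1.4],loss='soft_l1')
    p=s.x;print(p.round(4));print(res(p).reshape(-1,2).round(1).tolist());np.save('p.npy',p)
    for k,v in dict(lidedge=lidp(p[3],.2,.026,0),flap=flp(p[4],.104,0),fh=np.array([-.088,0,.046]),lh=np.array([.1,0,.056])).items():print(k,W(p,v).round(3))
E
python3 fit.py
```

```text
[ 0.5439  0.1392 -1.8817  1.688   1.4132]
[[-1.4, -0.7], [0.3, 0.5], [0.4, -0.2], [-0.8, -0.1], [-1.5, -2.3], [0.0, -3.1], [0.9, -0.9], [-0.6, -0.1], [0.3, -0.1], [-0.3, 1.3], [-0.0, 0.1], [0.5, 0.3], [-0.9, -0.1], [0.3, 1.1], [-0.9, 0.0]]
lidedge [ 0.498 -0.003  0.252]
flap [0.567 0.211 0.149]
fh [0.571 0.223 0.046]
lh [0.513 0.044 0.056]
```

Request:
play_rows([
  [0, [0, 0, -0.9], [0, 0, -0.93]],
  [0, [0, 0, -0.9], [0, 0, -0.93]],
  [0, [0, 0, -0.9], [0, 0, -0.93]],
  [0, [0, 0, -0.9], [0, 0, -0.93]],
  [0, [0, 0, 0], [0, 0, -0.93]],
  [0, [0, 0, 0], [0, 0, -0.93]],
  [0, [0, 0, 0], [0, 0, -0.93]],
  [0, [0, 0, 0], [0, 0, 0]],
])

```text
t: 1.1
tool_pos: [0.2177, -0.5857, 0.4106]
tool_rot: [-2.535, -1.854, -0.001]
contact_force: [0.5, 0.1, -0.6]
opening: -0.0
grip_force: 0.0
```

```bash
cat > st.py <<'E'
import numpy as np
from scipy.spatial.transform import Rotation as R
from station import ctrl
p=np.load('p.npy');o=ctrl.get_obs();c,s=np.cos(p[2]),np.sin(p[2])
A=np.array([[c,-s,0],[s,c,0],[0,0,1]])
print('t',round(o['t'],2),'case xyz mm',(1000*A.T@(o['tool_pos']-[p[0],p[1],0])).round(1),'tool x,z in case',(A.T@R.from_rotvec(o['tool_rot']).as_matrix())[:,[0,2]].T.round(3).tolist(),'F case',(A.T@o['contact_force']).round(1),'q',o['q'].round(2),'open',o['opening'].round(3))
E
python3 st.py
```

```text
Traceback (most recent call last):
  File "st.py", line 6, in <module>
    print('t',round(o['t'],2),'case xyz mm',(1000*A.T@(o['tool_pos']-[p[0],p[1],0])).round(1),'tool x,z in case',(A.T@R.from_rotvec(o['tool_rot']).as_matrix())[:,[0,2]].T.round(3).tolist(),'F case',(A.T@o['contact_force']).round(1),'q',o['q'].round(2),'open',o['opening'].round(3))
                                                                                                                                                                                                                                                                   ^^^^^^^^^^^^^^^^^^
AttributeError: 'float' object has no attribute 'round'
```

```bash
sed -i "s/,'open',o\['opening'\].round(3)//" st.py; python3 st.py
```

```text
t 1.1 case xyz mm [789.9 -88.8 410.6] tool x,z in case [[-1.0, -0.003, 0.001], [-0.001, -0.001, -1.0]] F case [-0.2  0.4 -0.6] q [-1.33  0.01  1.36 -0.    1.77 -1.03]
```

Request:
play_rows([
  [0, [1, 0.1, 0], [0, 0, 0]],
  [0, [1, 0.1, 0], [0, 0, 0]],
  [0, [1, 0.1, 0], [0, 0, 0]],
  [0, [1, 0.1, 0], [0, 0, 0]],
  [0, [1, 0.1, 0], [0, 0, 0]],
  [0, [1, 0.1, 0], [0, 0, 0]],
  [0, [1, 0.1, 0], [0, 0, 0]],
  [0, [1, 0.1, 0], [0, 0, 0]],
])

```text
t: 2.1
tool_pos: [0.3766, -0.2149, 0.4111]
tool_rot: [2.537, 1.853, 0.0]
contact_force: [1.0, 0.1, -0.2]
opening: -0.0
grip_force: 0.0
```

Request:
play_rows([
  [0, [1, 0.1, 0], [0, 0, 0]],
  [0, [1, 0.1, 0], [0, 0, 0]],
  [0, [1, 0.1, 0], [0, 0, 0]],
  [0, [1, 0.1, 0], [0, 0, 0]],
  [0, [1, 0.1, 0], [0, 0, 0]],
  [0, [1, 0.1, 0], [0, 0, 0]],
  [0, [1, 0.1, 0], [0, 0, 0]],
  [0, [1, 0.1, 0], [0, 0, 0]],
])

```text
t: 3.1
tool_pos: [0.5353, 0.1546, 0.4111]
tool_rot: [2.536, 1.854, -0.0]
contact_force: [-0.2, -0.5, 0.1]
opening: -0.0001
grip_force: 0.0
```

```bash
python3 st.py
```

```text
t 3.1 case xyz mm [-12.1 -12.8 411.1] tool x,z in case [[-1.0, -0.003, -0.0], [0.0, 0.0, -1.0]] F case [ 0.6 -0.   0.1] q [ 0.15 -0.15  1.52 -0.    1.78  0.46]
```

Request:
play_rows([
  [0, [0.92, 0.09, 0], [0, 0, 0]],
  [0, [0.92, 0.09, 0], [0, 0, 0]],
  [0, [0.92, 0.09, 0], [0, 0, 0]],
  [0, [0, 0, 1], [0, 0, 0]],
  [0, [0, 0, 1], [0, 0, 0]],
  [0, [0, 0, 1], [0, 0, 0]],
  [0, [0, 0, 1], [0, 0, 0]],
  [0, [0, 0, 0.8], [0, 0, 0]],
])

```text
t: 4.1
tool_pos: [0.5884, 0.2801, 0.1683]
tool_rot: [-2.536, -1.853, 0.004]
contact_force: [0.2, 0.5, 0.1]
opening: 0.0001
grip_force: 0.0
```

Request:
play_rows([
  [0, [0, 0, 0.5], [0, 0, 0]],
  [0, [0, 0, 0.4], [0, 0, 0]],
  [0, [0, 0, 0], [0, 0, 0]],
])

```text
t: 4.47
tool_pos: [0.5883, 0.28, 0.1242]
tool_rot: [-2.534, -1.855, 0.006]
contact_force: [-0.3, 0.2, -0.1]
opening: -0.0002
grip_force: 0.0
```

```bash
python3 st.py; python3 look.py 1
```

```text
t 4.47 case xyz mm [-147.7   -0.7  124.2] tool x,z in case [[-1.0, -0.004, -0.002], [0.002, -0.003, -1.0]] F case [-0.1 -0.4 -0.1] q [ 0.33  0.2   1.64 -0.    1.31  0.64]
```

View pics/side_1.png

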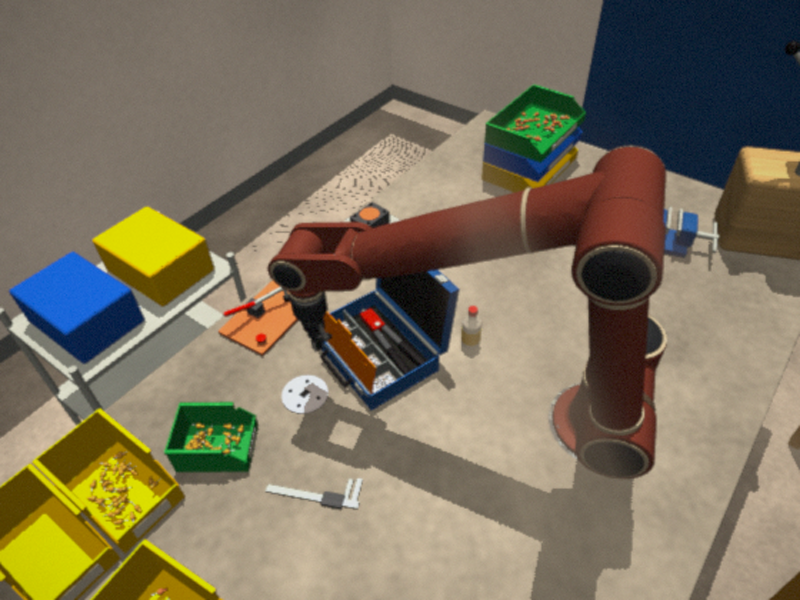

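The side view shows the fingertips in front of the flap (about (325,335)), and the forearm clears the lid. Next I'll push the flap over its arc.

Request:
play_rows([
  [0, [-0.48, 0, 0], [0, 0, 0]],
  [0, [-0.44, 0, 0], [0, 0, 0]],
  [0, [-0.2, 0, 0], [0, 0, 0]],
  [0, [-0.16, 0, 0.03], [0, 0, 0]],
  [0, [-0.16, 0, 0.03], [0, 0, 0]],
  [0, [-0.22, 0, 0.11], [0, 0, 0]],
  [0, [-0.22, 0, 0.11], [0, 0, 0]],
  [0, [0, 0, 0], [0, 0, 0]],
])

```text
t: 5.58
tool_pos: [0.5601, 0.1898, 0.1109]
tool_rot: [-2.534, -1.855, 0.004]
contact_force: [0.1, 0.5, -0.5]
opening: 0.0001
grip_force: 0.0
```

```bash
python3 st.py
```

```text
t 5.58 case xyz mm [-5.320e+01 -1.000e-01  1.109e+02] tool x,z in case [[-1.0, -0.004, -0.001], [0.001, -0.002, -1.0]] F case [-0.5 -0.  -0.5] q [ 0.2   0.08  1.79 -0.    1.27  0.51]
```

Request:
play_rows([
  [0, [-0.18, 0, 0.18], [0, 0, 0]],
  [0, [-0.18, 0, 0.18], [0, 0, 0]],
  [0, [-0.12, 0, 0.21], [0, 0, 0]],
  [0, [-0.12, 0, 0.21], [0, 0, 0]],
  [0, [-0.05, 0, 0.18], [0, 0, 0]],
  [0, [-0.05, 0, 0.16], [0, 0, 0]],
  [0, [0, 0, 0], [0, 0, 0]],
])

```text
t: 6.45
tool_pos: [0.5499, 0.1572, 0.0552]
tool_rot: [-2.533, -1.856, 0.003]
contact_force: [0.4, -0.6, -0.4]
opening: 0.0002
grip_force: 0.0
```

Request:
play_rows([
  [0, [0, 0, 0.05], [0, 0, 0]],
  [0, [0, 0, 0.04], [0, 0, 0]],
  [0, [0, 0, 0], [0, 0, 0]],
])

```text
t: 6.82
tool_pos: [0.5507, 0.1575, 0.0519]
tool_rot: [2.534, 1.857, 0.0]
contact_force: [-0.0, 0.0, 0.1]
opening: 0.0001
grip_force: 0.0
```

```bash
python3 st.py
```

```text
t 6.83 case xyz mm [-19.5   0.9  51.9] tool x,z in case [[-1.0, -0.005, 0.0], [-0.0, 0.0, -1.0]] F case [-0.  -0.   0.1] q [0.15 0.11 1.87 0.   1.16 0.45]
```

Request:
play_rows([
  [0, [0, 0, 0.04], [0, 0, 0]],
  [0, [0, 0, 0.04], [0, 0, 0]],
  [0, [0, 0, 0], [0, 0, 0]],
])

```text
t: 7.2
tool_pos: [0.5509, 0.1575, 0.0499]
tool_rot: [-2.534, -1.857, 0.001]
contact_force: [-6.0, -1.4, 10.6]
opening: -0.0
grip_force: 5.7
```

```bash
python3 st.py; python3 look.py 2
```

```text
t 7.2 case xyz mm [-19.6   1.1  49.9] tool x,z in case [[-1.0, -0.005, -0.0], [0.0, -0.0, -1.0]] F case [ 3.2 -5.3 10.6] q [ 0.15  0.11  1.87 -0.    1.16  0.45]
```

View pics/side_2.png

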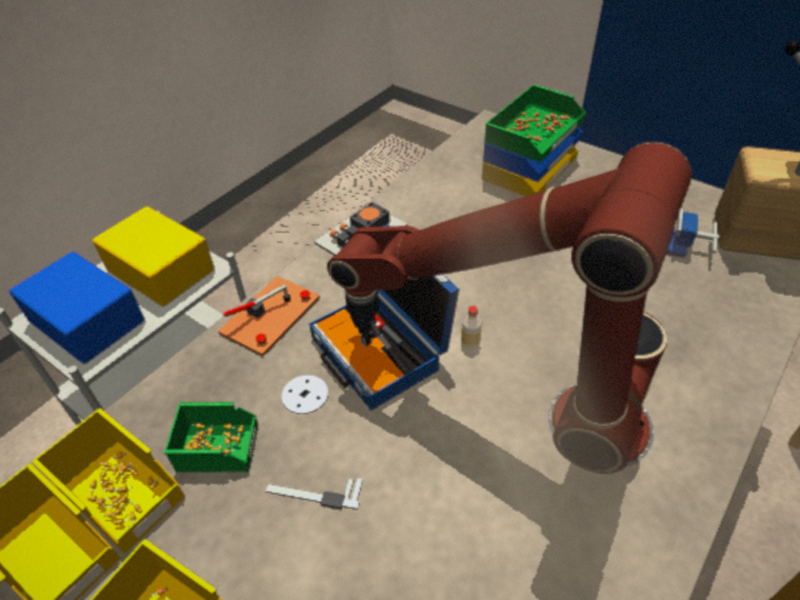

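The side view shows the orange flap lying flat (about (360,350)), with contact at z = 50 mm and 10.6 N. So the flap is down. Next I'll go up and over to behind the lid.

Request:
play_rows([
  [0, [0, 0, -0.5], [0, 0, 0]],
  [0, [0, 0, -1], [0, 0, 0]],
  [0, [0, 0, -1], [0, 0, 0]],
  [0, [0, 0, -1], [0, 0, 0]],
  [0, [0, 0, -1], [0, 0, 0]],
  [0, [0, 0, -1], [0, 0, 0]],
  [0, [0, 0, -0.7], [0, 0, 0]],
  [0, [-0.5, 0, 0], [0, 0, 0]],
])

```text
t: 8.3
tool_pos: [0.5444, 0.1343, 0.3624]
tool_rot: [2.529, 1.857, 0.011]
contact_force: [0.1, -0.3, -0.2]
opening: -0.0
grip_force: 0.0
```

Request:
play_rows([
  [0, [-1, 0, 0], [0, 0, 0]],
  [0, [-1, 0, 0], [0, 0, 0]],
  [0, [-1, 0, 0], [0, 0, 0]],
  [0, [-1, 0, 0], [0, 0, 0]],
  [0, [0, 0, 0.8], [0, 0, 0]],
  [0, [0, 0, 0.8], [0, 0, 0]],
  [0, [0, 0, 0.7], [0, 0, 0]],
  [0, [0, 0, 0], [0, 0, 0]],
])

```text
t: 9.3
tool_pos: [0.4808, -0.0566, 0.2393]
tool_rot: [-2.53, -1.854, 0.007]
contact_force: [-0.1, 0.4, 0.0]
opening: -0.0002
grip_force: 0.0
```

```bash
python3 st.py; python3 look.py 3
```

```text
t 9.3 case xyz mm [ 2.057e+02 -1.000e-01  2.393e+02] tool x,z in case [[-1.0, -0.005, -0.0], [0.0, -0.007, -1.0]] F case [-0.3 -0.2  0. ] q [-0.27 -0.29  1.92  0.    1.53  0.03]
```

View pics/side_3.png

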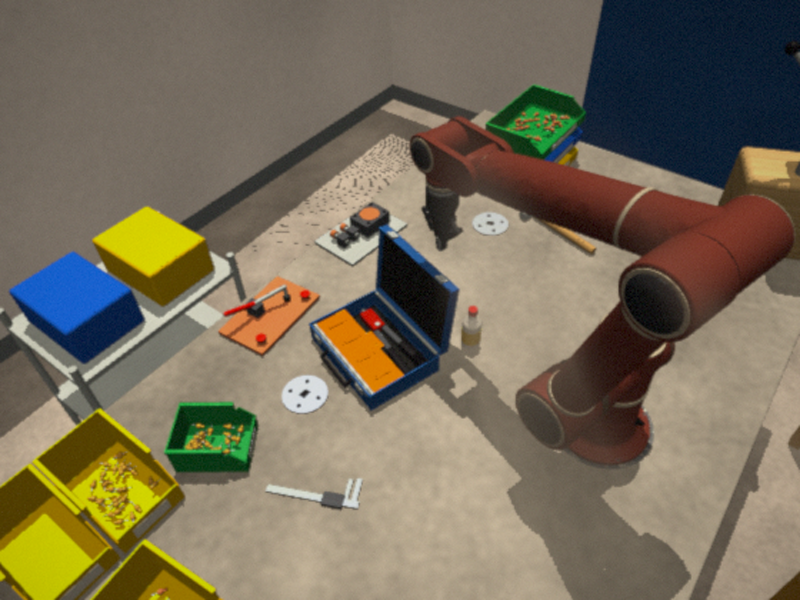

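The side view shows the flap flat (360,350) and the tool hanging behind the lid (440,225), clear of it. Next I'll lower it a little, then push the lid slowly around its arc.

Request:
play_rows([
  [0, [-0.3, 0, 0.24], [0, 0, 0]],
  [0, [-0.3, 0, 0.2], [0, 0, 0]],
  [0, [-0.15, 0, 0], [0, 0, 0]],
  [0, [-0.15, 0, 0], [0, 0, 0]],
  [0, [-0.15, 0, 0], [0, 0, 0]],
  [0, [-0.15, 0, -0.02], [0, 0, 0]],
  [0, [-0.15, 0, -0.04], [0, 0, 0]],
  [0, [-0.15, 0, -0.04], [0, 0, 0]],
])

```text
t: 10.4
tool_pos: [0.4602, -0.1291, 0.2261]
tool_rot: [2.534, 1.857, 0.0]
contact_force: [0.2, 0.9, -0.1]
opening: 0.0001
grip_force: 0.0
```

```bash
python3 st.py
```

```text
t 10.4 case xyz mm [281.    2.4 226.1] tool x,z in case [[-1.0, -0.005, -0.0], [0.0, 0.0, -1.0]] F case [-0.9 -0.1 -0.1] q [-0.43 -0.31  1.95  0.    1.5  -0.12]
```

Wrong sign: tool x points along −case x, so that moved the tool away from the lid. Nothing was touched, and I'll go back the right way.

Request:
play_rows([
  [0, [0.55, 0, 0.05], [0, 0, 0]],
  [0, [0.55, 0, 0.05], [0, 0, 0]],
  [0, [0.55, -0.05, 0.05], [0, 0, 0]],
  [0, [0.5, 0, 0.03], [0, 0, 0]],
  [0, [0.15, 0, 0], [0, 0, 0]],
  [0, [0.15, 0, 0], [0, 0, 0]],
  [0, [0.15, 0, -0.02], [0, 0, 0]],
  [0, [0.15, 0, -0.04], [0, 0, 0]],
])

```text
t: 11.4
tool_pos: [0.4991, 0.0021, 0.2202]
tool_rot: [2.534, 1.854, -0.003]
contact_force: [-1.1, -3.7, 0.3]
opening: -0.0
grip_force: 2.1
```

```bash
python3 st.py
```

```text
t 11.4 case xyz mm [144.2  -0.7 220.2] tool x,z in case [[-1.0, -0.003, -0.002], [0.002, 0.0, -1.0]] F case [3.8 0.1 0.3] q [-0.14 -0.25  1.91 -0.    1.48  0.16]
```

Request:
play_rows([
  [0, [0.18, 0, -0.02], [0, 0, 0]],
  [0, [0.18, 0, -0.02], [0, 0, 0]],
  [0, [0.18, 0, -0.02], [0, 0, 0]],
  [0, [0.18, 0, 0], [0, 0, 0]],
  [0, [0.17, 0, 0.01], [0, 0, 0]],
  [0, [0.17, 0, 0.02], [0, 0, 0]],
  [0, [0.17, 0, 0.03], [0, 0, 0]],
  [0, [0.17, 0, 0.04], [0, 0, 0]],
])

```text
t: 12.4
tool_pos: [0.5207, 0.0707, 0.2179]
tool_rot: [2.534, 1.857, 0.001]
contact_force: [0.3, -2.9, 4.4]
opening: -0.0001
grip_force: 2.2
```

```bash
python3 st.py
```

```text
t 12.4 case xyz mm [ 72.3  -1.1 217.9] tool x,z in case [[-1.0, -0.005, 0.001], [-0.001, 0.001, -1.0]] F case [2.7 1.2 4.4] q [-0.01 -0.18  1.86  0.    1.46  0.3 ]
```

Request:
play_rows([
  [0, [0.15, 0, 0.04], [0, 0, 0]],
  [0, [0.14, 0, 0.04], [0, 0, 0]],
  [0, [0.14, 0, 0.05], [0, 0, 0]],
  [0, [0.14, 0, 0.06], [0, 0, 0]],
  [0, [0.14, 0, 0.07], [0, 0, 0]],
  [0, [0.14, 0, 0.08], [0, 0, 0]],
  [0, [0.14, 0, 0.09], [0, 0, 0]],
  [0, [0.14, 0, 0.09], [0, 0, 0]],
])

```text
t: 13.4
tool_pos: [0.5374, 0.1245, 0.1913]
tool_rot: [-2.534, -1.857, 0.0]
contact_force: [0.3, -1.1, 3.5]
opening: -0.0001
grip_force: 1.7
```

```bash
python3 st.py
```

```text
t 13.4 case xyz mm [ 16.   -1.7 191.3] tool x,z in case [[-1.0, -0.005, 0.0], [-0.0, -0.0, -1.0]] F case [0.9 0.6 3.5] q [ 0.09 -0.09  1.83  0.    1.41  0.4 ]
```

Request:
play_rows([
  [0, [0.17, 0, 0.12], [0, 0, 0]],
  [0, [0.17, 0, 0.14], [0, 0, 0]],
  [0, [0.17, 0, 0.15], [0, 0, 0]],
  [0, [0.15, 0, 0.17], [0, 0, 0]],
  [0, [0.14, 0, 0.18], [0, 0, 0]],
  [0, [0.13, 0, 0.18], [0, 0, 0]],
  [0, [0.1, 0, 0.18], [0, 0, 0]],
  [0, [0.1, 0, 0.18], [0, 0, 0]],
])

```text
t: 14.4
tool_pos: [0.5544, 0.178, 0.126]
tool_rot: [-2.534, -1.857, 0.0]
contact_force: [1.7, -0.4, 1.5]
opening: -0.0005
grip_force: 1.1
```

```bash
python3 st.py
```

```text
t 14.4 case xyz mm [-40.1  -1.9 126. ] tool x,z in case [[-1.0, -0.005, -0.0], [0.0, -0.0, -1.0]] F case [-0.2  1.7  1.5] q [ 0.18  0.04  1.81 -0.    1.29  0.49]
```

Request:
play_rows([
  [0, [0.07, 0, 0.15], [0, 0, 0]],
  [0, [0.06, 0, 0.14], [0, 0, 0]],
  [0, [0.05, 0, 0.12], [0, 0, 0]],
  [0, [0.04, 0, 0.1], [0, 0, 0]],
  [0, [0.03, 0, 0.1], [0, 0, 0]],
  [0, [0.03, 0, 0.08], [0, 0, 0]],
  [0, [0, 0, 0.06], [0, 0, 0]],
  [0, [0, 0, 0.05], [0, 0, 0]],
])

```text
t: 15.4
tool_pos: [0.5588, 0.1916, 0.087]
tool_rot: [-2.534, -1.857, -0.002]
contact_force: [-0.2, 1.5, 1.5]
opening: -0.0001
grip_force: 0.9
```

Request:
play_rows([
  [0, [0, 0, 0.03], [0, 0, 0]],
  [0, [0, 0, 0.03], [0, 0, 0]],
  [0, [0, 0, 0.02], [0, 0, 0]],
  [0, [0, 0, 0], [0, 0, 0]],
])

```text
t: 15.9
tool_pos: [0.5587, 0.191, 0.0828]
tool_rot: [2.534, 1.857, 0.0]
contact_force: [0.2, 0.5, 2.0]
opening: -0.0001
grip_force: 0.7
```

```bash
python3 st.py
```

```text
t 15.9 case xyz mm [-53.9  -1.7  82.8] tool x,z in case [[-1.0, -0.005, -0.0], [0.0, 0.0, -1.0]] F case [-0.6  0.   2. ] q [ 0.2   0.11  1.81 -0.    1.22  0.51]
```

Request:
play_rows([
  [0, [0, 0, 0.02], [0, 0, 0]],
  [0, [0, 0, 0.02], [0, 0, 0]],
  [0, [0, 0, 0.02], [0, 0, 0]],
  [0, [0, 0, 0], [0, 0, 0]],
])

```text
t: 16.4
tool_pos: [0.5589, 0.1911, 0.082]
tool_rot: [2.534, 1.857, -0.0]
contact_force: [-4.7, 0.4, 11.7]
opening: -0.0004
grip_force: 6.0
```

Request:
play_rows([
  [0, [0, 0, 0.02], [0, 0, 0]],
  [0, [0, 0, 0], [0, 0, 0]],
  [0, [0, 0, -0.1], [0, 0, 0]],
  [0, [0, 0, -0.5], [0, 0, 0]],
  [0, [0, 0, -1], [0, 0, 0]],
  [0, [-0.5, 0, -1], [0, 0, 0]],
  [0, [-1, 0, -1], [0, 0, 0]],
  [0, [-1, 0, -1], [0, 0, 0]],
])

```text
t: 17.4
tool_pos: [0.5235, 0.0817, 0.2978]
tool_rot: [-2.533, -1.858, 0.002]
contact_force: [1.8, 0.8, 0.4]
opening: 0.0001
grip_force: 0.0
```

Request:
play_rows([
  [0, [-1, 0, 0], [0, 0, 0]],
  [0, [-1, 0, 0], [0, 0, 0]],
  [0, [-1, 0, 0], [0, 0, 0]],
  [0, [-1, 0, 0], [0, 0, 0]],
  [0, [-1, 0, 0], [0, 0, 0]],
  [0, [-1, 0, 0], [0, 0, 0]],
  [0, [-0.5, 0, 0], [0, 0, 0]],
  [0, [0, 0, 0], [0, 0, 0]],
])

```text
t: 18.4
tool_pos: [0.4255, -0.2282, 0.2962]
tool_rot: [-2.536, -1.852, 0.001]
contact_force: [-0.0, 1.2, -0.9]
opening: -0.0003
grip_force: 0.0
```

```bash
python3 look.py 4; python3 st.py; python3 -c "
import pickle,cv2,numpy as np
s=pickle.load(open('side.pkl','rb'))['color'][155:290,212:332];t=pickle.load(open('top.pkl','rb'))['color'][135:260,172:292]
cv2.imwrite('pics/c4.png',np.hstack([cv2.resize(s,(400,450),interpolation=2),np.vstack([cv2.resize(t,None,fx=400/120,fy=400/120,interpolation=2),np.zeros((33,400,3),np.uint8)])]))
from fit import *
p=np.load('p.npy')
for v in([-.1,.14,.082],[-.1,-.14,.082],[.1,.14,.082],[.1,-.14,.082],[-.1,-.14,0]):
  a=proj('side',W(p,v));b=proj('top',W(p,v));print(v,((a-[212,155])*3.333).round(),((b-[172,135])*3.333+[400,0]).round())"
```

```text
t 18.5 case xyz mm [384.2  -0.  296.5] tool x,z in case [[-1.0, -0.004, 0.001], [-0.001, -0.001, -1.0]] F case [ 0.4 -0.3  0.5] q [-0.64 -0.33  1.85  0.    1.62 -0.34]
[-0.1, 0.14, 0.082] [ 10. 218.] [515.  13.]
[-0.1, -0.14, 0.082] [154. 391.] [408. 322.]
[0.1, 0.14, 0.082] [167. 140.] [735.  81.]
[0.1, -0.14, 0.082] [320. 295.] [634. 393.]
[-0.1, -0.14, 0] [159. 440.] [428. 329.]
```

View pics/c4.png

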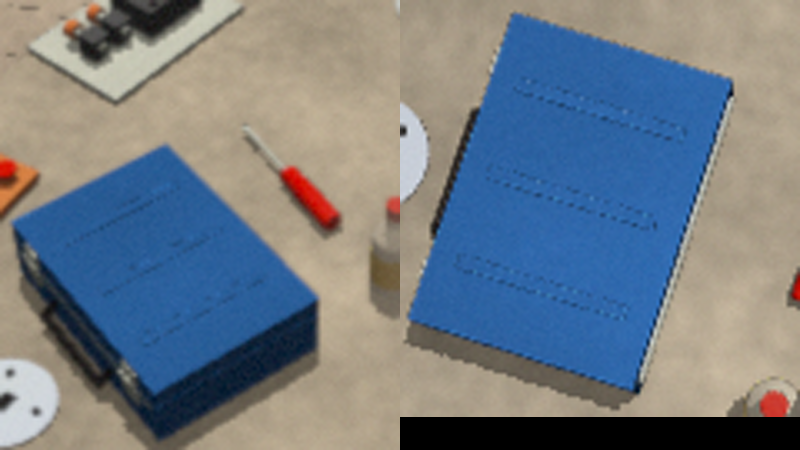

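View pics/top_4.png

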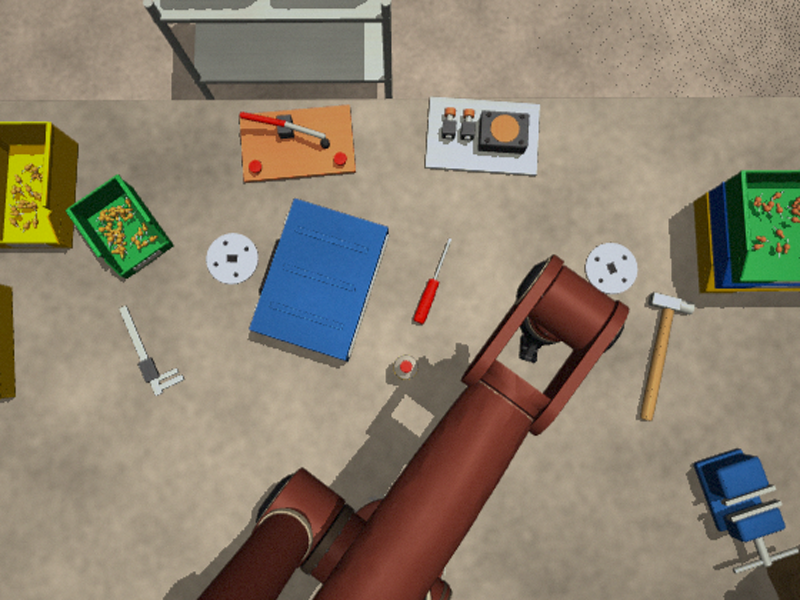

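The lid is shut: in the crop its corners at (14,220), (154,393), (167,145) and (318,298) match the fully-shut prediction to about a pixel. The case, driver, oil bottle and discs are where they were, and the arm is clear.

```bash
python3 -c "
from station import ctrl
print(ctrl.finish_job())"
```

```text
the job is handed in; nothing more can be done
None
```

The job is handed in: I pressed the flap flat, then eased the lid fully shut, at 18.5 s; in the final pictures the case hadn't shifted and the things around it were undisturbed (the riveter is hidden under the lid).

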